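# Index the soap cutter's stop and square the loaf

### The job

On the soap cutter, pull up the stop's spring plunger knob, move the stop one hole in towards the cutting wire and let the pin snap fully home; never force the pin hard against the side of a hole. Then push the loaf of soap gently, so as not to dent it, square into the corner: long side along the back fence, end up against the stop. Leave the other things on the bench where they are.

Things in the scene. Friction and masses are not known exactly. Their poses are not given: they have to be found in the camera images.
- cutter: soap cutter, fixed: wooden base 200 (x) x 400 (y) x 25 mm, running plates and fence behind, stop rail in front. Origin under the base's centre; +x runs across the base to the back fence, +y along it from the loaf's end to the stop's end, z up. When down, its wire cuts in the plane y = 0
- corner (a point): point on the back fence's face at the running surface, in the wire's plane (cutter x = 60, y = 0, z = 30 mm). The aluminium fence's face is the plane x = 60, z = 30..80, over the whole length; the white running surface is z = 30, x = -22..60, whole length, with a 3 mm slit for the wire at y = 0. Axes as the cutter's
- bow: cutting bow with the wire and a wooden handle, swung up and back, fixed, behind the fence: cutter x = 66..120, y = -16..16 mm, up to z = 295. Origin and axes as the cutter's
- rail_end (a point): middle of the top of the stop's aluminium rail at its inner end (cutter x = -60, y = 8, z = 45 mm). The rail is 40 mm wide and runs 182 mm to +y; its index holes lie along its middle, each 9.8 mm wide along the rail; between holes its top is smooth and level. Axes as the cutter's
- stop (a joint): slide of the blue stop on its rail, m: 0 at the start, in a hole; grows moving in to the wire (cutter -y); -0.045..0.048. Drag 2.5 N, plus 1 to 2 N while the pin rides on the rail. Hole plates are clamped by hand, unevenly, unmeasured: the next hole in is 25 to 39 mm from the first (in a steel plate with four brass screws). A seated stop has 0.9 mm of play each way
- plunger (a joint): travel of the knob and its pin, m: 0 = pin fully home, grows as the knob is pulled up, 0.013 at most. The pin enters a hole by 8 mm: above 0.009 it is clear; let go between holes it rests on the rail, at 0.008. The spring pushes down with 6 N at home, 10 N at full pull; let go, the pin snaps in by itself in 0.1 s once it is over a hole to within 0.9 mm
- knob (a point): middle of the black plunger knob's grip, cutter z = 92 mm when home: a head of 26 mm diameter and 20 mm tall about this point, vertical axis, on a 17 mm neck. Pushed sideways, the knob carries the stop along. The stop's saddle, 52 (x) x 40 (y) mm, has its top 31 mm below this point; higher stand only a 21 mm collar under the neck and, 26 mm or more to +x, the blade, its top 18 mm below
- stop_face (a point): middle of the stop blade's face, which looks to the cutter's -y and which the loaf's end must meet (cutter x = 30, z = 57 mm). The blade is 6 mm thick, spans the cutter's x = -34..55 and z = 34..74; the knob's axis lies 20 mm behind (+y of) the face. Axes as the cutter's
- pin: the plunger's steel pin, 8 mm thick, blunt-ended, under the knob inside the saddle (unseen); origin on its axis, at the rail's top when home. A side load of more than about 30 N against a hole's wall would bend it
- loaf: cream block of hard soap, 60 (x) x 120 (y) x 55 (z) mm, 0.3 to 0.52 kg, lying on the running surface on the -y side of the wire, a little off the fence and askew. Origin at the centre of its underside, axes as the cutter's when square. Slick: slides under 0.8 to 2.5 N; dents when pressed with more than about 20 N
- loaf_end (a point): centre of the loaf's end (60 x 55 mm) that looks to the stop
- loaf_side (a point): centre of the loaf's long side (120 x 55 mm) that looks to the fence
- bar_cut: bystander: cut bar of cream soap, 60 x 30 x 55 mm, standing on the cutter beyond the stop; origin under its centre
- brush: bystander: bench brush, 170 mm, 40 mm wide, 20 mm tall, lying on the bench left of the cutter; origin under its middle
- bar_green: bystander: green soap bar, 60 x 30 x 55 mm, standing left of the cutter; origin under its centre
- bowl: bystander: steel bowl, 160 mm across, 75 mm tall; origin under its centre
- beaker: bystander: glass beaker, 72 mm across, 98 mm tall; origin under its centre
- cylinder: bystander: amber measuring cylinder, 64 mm foot, 205 mm tall; origin under its centre
Not all that is in view belongs to the job. Leave any red or turquoise look-alike of the loaf alone.

How it is judged:
By the outcome, as a careful person would: the job done as asked, in the order asked, and still so for the second after the job is handed in, with the robot touching nothing.
It also fails if it takes over 72 s, if anything falls off the work surface, if the arm or the gripper's body presses on something with over 40 N, if the wrist force passes 120 N, or if a joint passes its speed limit or range.

### The arm

A 6-joint arm with a two-finger parallel gripper is mounted at the origin on the work surface. World frame = base frame: x ahead of the robot, y to its left, z up, the work surface at z = 0. Lengths are in m, angles in rad, forces in N, time in s.
With the tool pointing down it reaches from about 0.275 to 0.775 m from the base axis. Payload 14.6 kg.
Tool frame: the origin (TCP) lies at the very end of the fingers, on their centre line; the grasp point (between the pads) lies 19 mm behind it; y points along the fingers, x is the direction in which the jaws open and shut, and the axes are right-handed (so a half turn about y gives the same grasp; the last joint's range is limited). The gripper opens to 85 mm and grips with 20 to 120 N. Pads are 22 mm wide; open, the fingers measure 114 mm over their backs; the gripper's body (76 mm by 85 mm) begins 54 mm behind the grasp point. The pads swing forward as they close: fully open they stand 13 mm farther back than shut.
Start: joints at [1.181, 0.263, -0.048, 1.259, 0, 1.415], TCP at [0.122, 0.511, 0.231] pointing down, gripper open.
Joint ranges: [-2.65, 2.65], [-0.89, 1.7], [-1.18, 1.37], [-2.13, 2.11], [-1.35, 1.29], [-3.14, 3.14]. Speed limits (rad/s): [1.89, 1.89, 2.57, 2.79, 3.14, 3.14].

### API

Orientations are given as a rotation vector (axis times angle).
In Python, from workcell import arm gives the robot as it stands.
- The arm moves only by the tool move_arm, never from a script. Its argument "rows" is one flat list of numbers, 7 for each row, row after row: the turn, a rotation vector about the tool's x, y, z in degrees, then the shift along the tool's x, y, z in m, then the finger opening in m, from 0 to 0.0854. A call has 1 to 12 rows; each row shifts and turns the commanded pose from where the row before left it, along the tool's axes as they then stand; what a row does not reach is not made up. A row lasts 1/12 s, in which the tool goes at most 41.7 mm and 7.16 degrees, less where a joint would pass 70% of its speed; a pose out of reach is approached as far as the arm can. A call with a gripper value outside its range is refused whole. The fingers move at their own pace and stop on an object; "force" is the grip in N (left out, the last holds). Time passes only in rows, so rows that do not move let the fingers close. It gives the time, the measured TCP pose, the force and the opening at its end, in the units of the state.
- arm.get_state(): the state, without advancing time (a new reading comes with each control period).
- arm.grab_frame(name): name is "side" or "top"; returns the picture (480x640x3 uint8, red, green, blue); there is no depth.
- arm.camera_model(name): a dict with "K" (3x3 intrinsics, pixels), "R" (3x3) and "t" (3): a world point X has camera coordinates R X + t. Camera axes: x right, y down, z forward; pixel columns grow to the right and rows downward; lengths in m; the calibration is good to about 2 mm. A picture is of the moment at which its call begins. camera_model takes no time and is no camera call.
- arm.finish_job(): hands the job in, once; it reports no verdict.
The state is a dict: "t": time; "joint_pos": joint angles; "qvel": joint speeds; "joint_efforts": joint torques, N m; "tool_pos": TCP position; "ee_rot": TCP orientation; "force": force on the tool from outside, world axes, zero at the start; "wrist_torque": the same for the moment, N m; "grip_width": opening from 0.0 (shut) to 1.0 (fully open).
Only numpy, scipy, OpenCV 4.12 (cv2) and the standard library are available. Lean on these libraries where they do the work, as an engineer would, in place of code of your own. Each camera call takes 0.05 s, during which the arm holds its last target. There are 200 camera calls.

## Working session

There is one attempt and no reset: what is moved stays moved. The work goes in short steps, Python scripts to look and compute and a tool call to move; the robot and the scene stay as the last step left them, time stands still between calls to the robot, and variables do not carry over. Pictures are saved under pics/ and viewed, about 8 in all and at most 12, crops included, and the job is handed in when it is done.

Besides the shell and the picture viewer there is one more tool, called after ">>>" as name(argument=value, ...) on one line, values as JSON. move_arm: Moves the arm, as the interface text tells. Its arguments: {"type":"object","properties":{"rows":{"type":"array","items":{"type":"number"}},"force":{"type":"number"}},"required":["rows"]}

```bash
mkdir -p pics
python3 - <<'E'
from workcell import arm
import cv2
print(arm.get_state())
for n in("side","top"):
    cv2.imwrite(f"pics/{n}0.png",arm.grab_frame(n)[:,:,::-1]); m=arm.camera_model(n); print(n,m, -m["R"].T@m["t"])
E
```

```text
{'t': 0.0, 'joint_pos': array([ 1.18069527e+00,  2.63514677e-01, -4.89377559e-02,  1.25941195e+00,
       -2.50252614e-06,  1.41552117e+00]), 'qvel': array([ 2.48219147e-04, -3.27657593e-04,  7.75405114e-05,  7.35060638e-04,
        1.36005119e-03, -1.94601519e-04]), 'joint_efforts': array([-1.15800849e-03, -6.37615299e+01,  3.84568119e+01,  1.39771641e-02,
       -9.71338159e-05, -3.55799682e-05]), 'tool_pos': array([0.12203855, 0.51032973, 0.23082908]), 'ee_rot': array([-1.31170994, -1.03379   ,  1.03534249]), 'force': array([-0.5916823 , -0.78975219,  0.33873618]), 'wrist_torque': array([-0.06376626,  0.00024322, -0.04028204]), 'grip_width': 1.001135867765848}
side {'K': array([[547.18545078,   0.        , 317.11338638],
       [  0.        , 547.18545078, 235.46018624],
       [  0.        ,   0.        ,   1.        ]]), 'R': array([[ 0.77443293, -0.63247777, -0.01501707],
       [-0.42924588, -0.50785368, -0.74688193],
       [ 0.46475974,  0.58485598, -0.66478709]]), 't': array([-0.39163029,  0.28667407,  1.21455473])} [-0.13813109 -0.81244856  1.01565085]
top {'K': array([[538.50434104,   0.        , 314.25041892],
       [  0.        , 538.50434104, 237.70093775],
       [  0.        ,   0.        ,   1.        ]]), 'R': array([[ 0.00764483, -0.99992153,  0.00992375],
       [-0.99698978, -0.00838738, -0.07707813],
       [ 0.07715531, -0.00930463, -0.99697567]]), 't': array([-0.02025218,  0.50454617,  1.22830381])} [ 0.40841203 -0.00458987  1.26367946]
```

View pics/side0.png

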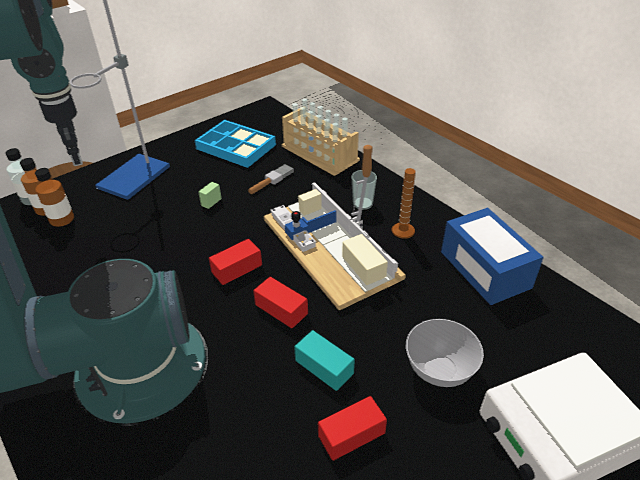

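View pics/top0.png

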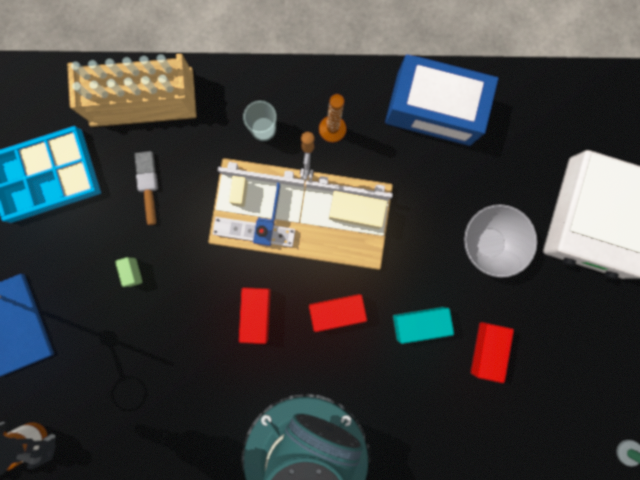

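The top view has the cutter at about px (210–392, 158–268): the knob is near (263,231), the loaf near (358,209) and the rail holes near (222–290, 232). Robot forward is up in the image and cutter +y points left.

```bash
cat > h.py <<'E'
from workcell import arm
import numpy as np, cv2
from scipy.spatial.transform import Rotation as Rn
def cast(n,uv,z):
    m=arm.camera_model(n); uv=np.atleast_2d(uv).astype(float)
    d=np.c_[uv,np.ones(len(uv))]@np.linalg.inv(m["K"]).T@m["R"]; c=-m["R"].T@m["t"]
    return c+d*((z-c[2])/d[:,2])[:,None]
def proj(n,X):
    m=arm.camera_model(n); p=(np.atleast_2d(X)@m["R"].T+m["t"])@m["K"].T; return p[:,:2]/p[:,2:]
def two(a,b):
    A=[];y=[]
    for n,uv in(("top",a),("side",b)):
        m=arm.camera_model(n);P=m["K"]@np.c_[m["R"],m["t"]]
        for i in(0,1): r=P[i]-uv[i]*P[2];A.append(r[:3]);y.append(-r[3])
    return np.linalg.lstsq(np.array(A),np.array(y),rcond=None)[0]
E
python3 - <<'E'
import cv2,numpy as np
a=cv2.imread("pics/top0.png")[150:280,200:400]; cv2.imwrite("pics/topc.png",cv2.resize(a,None,fx=4,fy=4,interpolation=cv2.INTER_CUBIC))
a=cv2.imread("pics/side0.png")[175:315,255:415]; cv2.imwrite("pics/sidec.png",cv2.resize(a,None,fx=4,fy=4,interpolation=cv2.INTER_CUBIC))
E
```

```text
(no output)
```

View pics/topc.png

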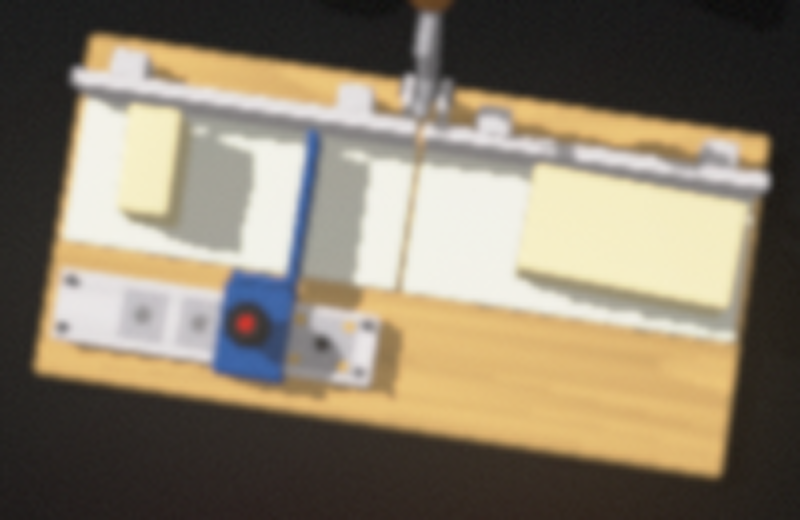

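View pics/sidec.png

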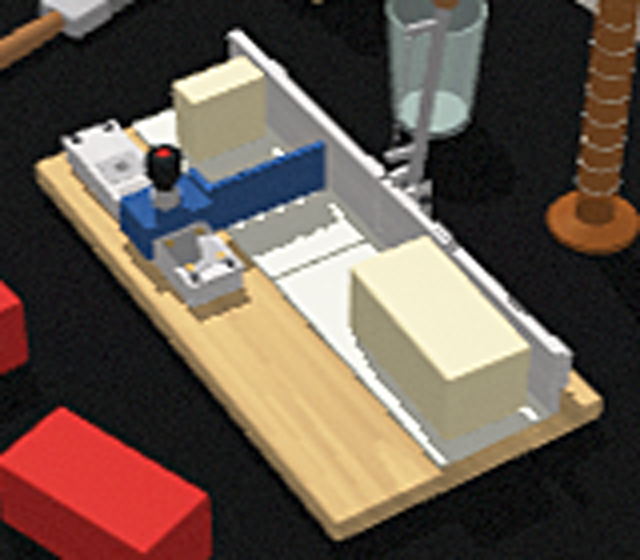

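The top crop shows base corners at (92,35), (770,135), (722,477) and (35,373), the knob top at (246,324), the next hole in the steel plate with brass screws at (322,344), and the loaf top corners at (533,163), (748,200), (727,305) and (517,270).

```bash
cat >> h.py <<'E'
def tc(p): return (np.atleast_2d(p)+.5)/4-.5+[200,150]
def sc(p): return (np.atleast_2d(p)+.5)/4-.5+[255,175]
def fit2(src,dst):  # rigid 2D
    s=src-src.mean(0);d=dst-dst.mean(0);th=np.arctan2((s[:,0]*d[:,1]-s[:,1]*d[:,0]).sum(),(s*d).sum())
    R=np.array([[np.cos(th),-np.sin(th)],[np.sin(th),np.cos(th)]]);t=dst.mean(0)-R@src.mean(0);return th,R,t
E
python3 - <<'E'
from h import *
np.set_printoptions(precision=4,suppress=True)
C=np.array([[.1,.2],[.1,-.2],[-.1,-.2],[-.1,.2]])
W=cast("top",tc([[92,35],[770,135],[722,477],[35,373]]),.025)[:,:2]
th,R,t=fit2(C,W); print("top",np.degrees(th),t,(W-t)@R)
# side: corners front-left, front-right bottom?, top edges
Ws=cast("side",sc([[600,404],[338,528],[38,168]]),.025)[:,:2]
th2,R2,t2=fit2(C[[1,2,3]],Ws); print("side",np.degrees(th2),t2,(Ws-t2)@R2)
loc=lambda w:(w[:,:2]-t)@R
print("knob top",loc(cast("top",tc([[246,324]]),.102)))
print("holes",loc(cast("top",tc([[322,344],[199,323],[143,315]]),.045)))
print("rail end corners",loc(cast("top",tc([[380,316],[374,386],[62,268]]),.045)))
L=cast("top",tc([[533,163],[748,200],[727,305],[517,270]]),.085)
print("loaf",loc(L),loc(L).mean(0)); 
print("fence/slit",loc(cast("top",tc([[418,135],[401,290]]),.03)))
print("blade top",loc(cast("top",tc([[313,130],[295,280]]),.074)))
print("knob two",two(tc([[246,324]])[0],sc([[164,152]])[0]))
E
```

```text
top -8.071960132940607 [0.5611 0.0153] [[ 0.0997  0.1994]
 [ 0.1006 -0.1997]
 [-0.1004 -0.1996]
 [-0.0999  0.2   ]]
side -8.440678908634338 [0.5595 0.0101] [[ 0.0969 -0.1979]
 [-0.0979 -0.1981]
 [-0.099   0.196 ]]
knob top [[-0.0598  0.0767]]
holes [[-0.0603  0.0381]
 [-0.0588  0.1089]
 [-0.059   0.141 ]]
rail end corners [[-0.0396  0.008 ]
 [-0.0795  0.0053]
 [-0.0394  0.1907]]
loaf [[ 0.0534 -0.0645]
 [ 0.0508 -0.185 ]
 [-0.0087 -0.1816]
 [-0.0068 -0.0644]] [ 0.0222 -0.1239]
fence/slit [[ 0.069   0.0027]
 [-0.0216 -0.0011]]
blade top [[ 0.0553  0.0595]
 [-0.0294  0.0564]]
knob two [0.5137 0.099  0.1018]
```

```bash
cat >> h.py <<'E'
np.set_printoptions(precision=4,suppress=True)
TH=np.radians(-8.07); RC=np.array([[np.cos(TH),-np.sin(TH),0],[np.sin(TH),np.cos(TH),0],[0,0,1]]); TC=np.array([.5611,.0153,0])
def loc3(p): return (np.atleast_2d(p)-TC)@RC
def world(c): return RC@np.array(c)+TC
def st():
    s=arm.get_state(); M=Rn.from_rotvec(s["ee_rot"]).as_matrix()
    print("t",s["t"],"tcp cutter",loc3(s["tool_pos"])[0]*1000,"F cutter",s["force"]@RC,"grip",s["grip_width"]*85.4)
    print("tool axes in cutter (cols)\n",RC.T@M); return s,M
def delta(c): # TCP target in cutter -> tool shift
    s,M=st(); print("shift tool mm",M.T@(world(c)-s["tool_pos"])*1000)
E
python3 - <<'E'
from h import *
s,M=st(); A=RC.T@M
print("tool x in cutter angle",np.degrees(np.arctan2(A[1,0],A[0,0])), s["joint_pos"][5])
delta([-.0598,.0767,.18])
E
```

```text
t 0.1 tcp cutter [-504.2086  428.54    230.8876] F cutter [-0.0915 -0.41    0.6442] grip 85.79126235219329
tool axes in cutter (cols)
 [[ 0.0938 -0.0002 -0.9956]
 [ 0.9956 -0.0009  0.0938]
 [-0.0009 -1.      0.0001]]
tool x in cutter angle 84.61948046326329 1.4154798176350905
t 0.1 tcp cutter [-504.2086  428.54    230.8876] F cutter [-0.0915 -0.41    0.6442] grip 85.79126235219329
tool axes in cutter (cols)
 [[ 0.0938 -0.0002 -0.9956]
 [ 0.9956 -0.0009  0.0938]
 [-0.0009 -1.      0.0001]]
shift tool mm [-308.5712   51.1041 -475.4494]
```

>>> move_arm(rows=[0,-5.4,0,0,0,0,0.085,0,0,0,-0.016,0.002,-0.0202,0.085,0,0,0,-0.016,0.002,-0.0202,0.085,0,0,0,-0.016,0.002,-0.0202,0.085,0,0,0,-0.016,0.002,-0.0202,0.085,0,0,0,-0.016,0.002,-0.0202,0.085,0,0,0,-0.016,0.002,-0.0202,0.085,0,0,0,-0.016,0.002,-0.0202,0.085,0,0,0,-0.016,0.002,-0.0202,0.085,0,0,0,-0.016,0.002,-0.0202,0.085,0,0,0,-0.016,0.002,-0.0202,0.085,0,0,0,-0.016,0.002,-0.0202,0.085])

```text
t: 1.1
tool_pos: [0.3181, 0.3041, 0.209]
ee_rot: [-1.272, -1.105, 1.105]
force: [0.0, 0.5, -0.4]
grip_width: 0.992
```

>>> move_arm(rows=[0,0,0,-0.016,0.002,-0.0202,0.085,0,0,0,-0.016,0.002,-0.0202,0.085,0,0,0,-0.016,0.002,-0.0202,0.085,0,0,0,-0.016,0.002,-0.0202,0.085,0,0,0,-0.016,0.002,-0.0202,0.085,0,0,0,-0.016,0.002,-0.0202,0.085,0,0,0,-0.016,0.002,-0.0202,0.085,0,0,0,-0.016,0.002,-0.0202,0.085,0,0,0,-0.016,0.002,-0.0202,0.085,0,0,0,-0.016,0.002,-0.0202,0.085,0,0,0,0,0,0,0.085])

```text
t: 2.02
tool_pos: [0.4975, 0.1158, 0.1884]
ee_rot: [-1.274, -1.103, 1.104]
force: [-0.3, 0.7, -0.9]
grip_width: 0.993
```

Run:
```python
from h import *
a=arm.grab_frame("side")[:,:,::-1][150:290,240:400]; b=arm.grab_frame("top")[:,:,::-1][170:290,200:320]
a=cv2.resize(a,None,fx=2.5,fy=2.5);b=cv2.resize(b,None,fx=2.9167,fy=2.9167)
print(a.shape,b.shape)
cv2.imwrite("pics/hov.png",np.hstack([a,b]))
delta([-.0598,.0767,.075])
```

```text
(350, 400, 3) (350, 350, 3)
t 2.1167 tcp cutter [-79.6926  92.3638 188.7808] F cutter [-0.2946  0.3125  0.3941] grip 84.87488265870631
tool axes in cutter (cols)
 [[ 0.0012 -0.0011 -1.    ]
 [ 1.     -0.0001  0.0012]
 [-0.0001 -1.      0.0011]]
shift tool mm [-15.6245 113.7608 -20.0374]
```

View pics/hov.png

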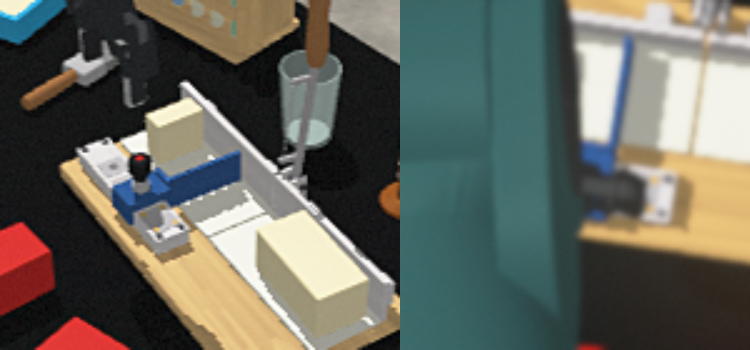

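The side view shows the gripper hovering near the knob with nothing disturbed. The top view is now blocked by the arm. I'll line up and descend.

>>> move_arm(rows=[0,0,0,-0.0156,0,-0.02,0.085,0,0,0,0,0.024,0,0.085,0,0,0,0,0.024,0,0.07,0,0,0,0,0.024,0,0.06,0,0,0,0,0.022,0,0.05,0,0,0,0,0.019,0,0.04,0,0,0,0,0,0,0.033,0,0,0,0,0,0,0.033,0,0,0,0,0,0,0.033])

```text
t: 2.87
tool_pos: [0.5129, 0.1007, 0.0775]
ee_rot: [-1.273, -1.106, 1.105]
force: [0.5, -0.5, 0.4]
grip_width: 0.386
```

Run:
```python
from h import *
st()
a=arm.grab_frame("side")[:,:,::-1][175:275,250:370]
cv2.imwrite("pics/cage.png",cv2.resize(a,None,fx=5,fy=5,interpolation=cv2.INTER_CUBIC))
```

```text
t 2.8667 tcp cutter [-59.7097  77.805   77.4519] F cutter [ 0.5549 -0.4109  0.3831] grip 32.99585549194872
tool axes in cutter (cols)
 [[-0.001   0.001  -1.    ]
 [ 1.      0.0002 -0.001 ]
 [ 0.0002 -1.     -0.001 ]]
```

View pics/cage.png

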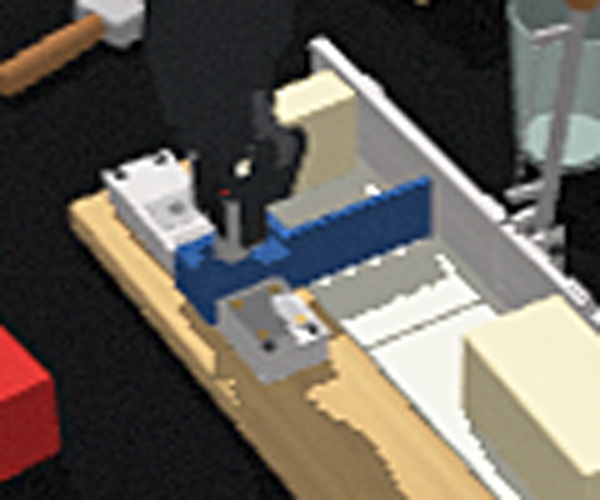

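The fingers cage the knob with no contact force, and the saddle is clear. I'll narrow to 28 mm, then grip at 20 N.

>>> move_arm(rows=[0,0,0,0,0,0,0.0285,0,0,0,0,0,0,0.0285,0,0,0,0,0,0,0.0285], force=20)

```text
t: 3.17
tool_pos: [0.513, 0.1003, 0.0769]
ee_rot: [-1.273, -1.106, 1.104]
force: [-0.4, -0.6, -0.4]
grip_width: 0.337
```

```bash
python3 -c "
from h import *
st()"
```

```text
t 3.1667 tcp cutter [-59.5409  77.3878  76.8626] F cutter [-0.3464 -0.6656 -0.4271] grip 28.754424174954533
tool axes in cutter (cols)
 [[-0.0003  0.0009 -1.    ]
 [ 1.      0.0002 -0.0003]
 [ 0.0002 -1.     -0.0009]]
```

>>> move_arm(rows=[0,0,0,0,0,0,0.024,0,0,0,0,0,0,0.024,0,0,0,0,0,0,0.024,0,0,0,0,0,0,0.024], force=20)

```text
t: 3.5
tool_pos: [0.513, 0.1002, 0.0768]
ee_rot: [-1.273, -1.106, 1.104]
force: [-1.0, -0.4, 6.8]
grip_width: 0.295
```

```bash
python3 -c "
from h import *
st()"
```

```text
t 3.5 tcp cutter [-59.5299  77.308   76.8237] F cutter [-0.9073 -0.5175  6.8472] grip 25.185424575129904
tool axes in cutter (cols)
 [[-0.0002  0.0009 -1.    ]
 [ 1.      0.0002 -0.0002]
 [ 0.0002 -1.     -0.0009]]
```

>>> move_arm(rows=[0,0,0,0,0,0,0.022,0,0,0,0,-0.003,0,0.022,0,0,0,0,-0.003,0,0.022,0,0,0,0,-0.003,0,0.022,0,0,0,0,-0.0025,0,0.022,0,0,0,0,0,0,0.022,0,0,0,0,0,0,0.022], force=45)

```text
t: 4.08
tool_pos: [0.5128, 0.1002, 0.0877]
ee_rot: [-1.272, -1.105, 1.105]
force: [4.4, 0.4, -10.0]
grip_width: 0.288
```

```bash
python3 -c "
from h import *
st()"
```

```text
t 4.0833 tcp cutter [-59.7632  77.2845  87.722 ] F cutter [  4.2591   0.995  -10.0499] grip 24.602340941155504
tool axes in cutter (cols)
 [[-0.0002  0.0001 -1.    ]
 [ 1.     -0.     -0.0002]
 [-0.     -1.     -0.0001]]
```

Fz is −10 N after the 10.9 mm lift, which matches the spring with the pin clear. I'll slide inwards.

>>> move_arm(rows=[0,0,0,-0.001,0,0,0.022,0,0,0,-0.002,0,0,0.022,0,0,0,-0.002,0,0,0.022,0,0,0,0,0,0,0.022])

```text
t: 4.42
tool_pos: [0.512, 0.0951, 0.0877]
ee_rot: [-1.272, -1.105, 1.105]
force: [4.5, -0.1, -10.3]
grip_width: 0.282
```

```bash
python3 -c "
from h import *
st()"
```

```text
t 4.4167 tcp cutter [-59.7725  72.1443  87.6516] F cutter [  4.4534   0.528  -10.2857] grip 24.10528514875326
tool axes in cutter (cols)
 [[-0.0002 -0.     -1.    ]
 [ 1.      0.0001 -0.0002]
 [ 0.0001 -1.      0.    ]]
```

>>> move_arm(rows=[0,0,0,-0.003,0,0,0.022,0,0,0,-0.003,0,0,0.022,0,0,0,-0.003,0,0,0.022,0,0,0,-0.003,0,0,0.022,0,0,0,-0.003,0,0,0.022,0,0,0,-0.003,0,0,0.022,0,0,0,-0.003,0,0,0.022,0,0,0,-0.003,0,0,0.022,0,0,0,-0.003,0,0,0.022,0,0,0,-0.0015,0,0,0.022,0,0,0,0,0,0,0.022])

```text
t: 5.33
tool_pos: [0.5079, 0.0668, 0.0877]
ee_rot: [-1.273, -1.105, 1.105]
force: [3.8, -1.1, -8.8]
grip_width: 0.285
```

Run:
```python
from h import *
st()
a=arm.grab_frame("side")[:,:,::-1][175:275,250:370]
cv2.imwrite("pics/mv.png",cv2.resize(a,None,fx=5,fy=5,interpolation=cv2.INTER_CUBIC))
```

```text
t 5.3333 tcp cutter [-59.8826  43.5336  87.7035] F cutter [ 3.9615 -0.5747 -8.7712] grip 24.303483576890894
tool axes in cutter (cols)
 [[-0.     -0.0002 -1.    ]
 [ 1.     -0.0002 -0.    ]
 [-0.0002 -1.      0.0002]]
```

View pics/mv.png

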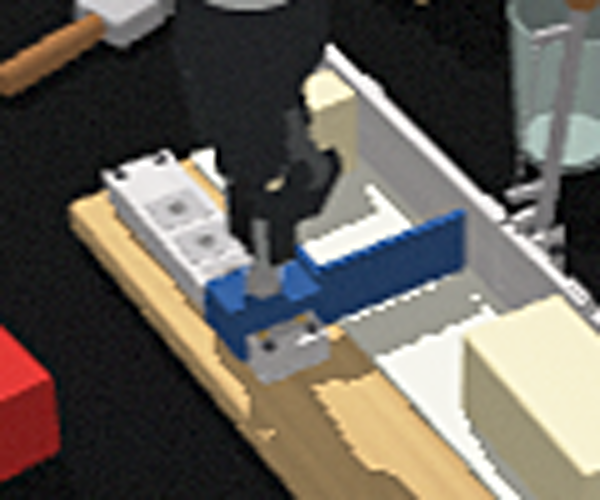

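The stop has moved about 33.8 mm, and the steel plate still shows ahead of it. I'll loosen the fingers so the pin rides on the rail, and lower the cage.

>>> move_arm(rows=[0,0,0,0,0,0,0.028,0,0,0,0,0,0,0.028,0,0,0,0,0,0,0.028,0,0,0,0,0.003,0,0.028,0,0,0,0,0.003,0,0.028,0,0,0,0,0,0,0.028], force=20)

```text
t: 5.88
tool_pos: [0.5077, 0.0671, 0.0812]
ee_rot: [-1.272, -1.105, 1.105]
force: [0.4, -0.3, -0.5]
grip_width: 0.329
```

```bash
cat > red.py <<'E'
from h import *
s,M=st()
f=arm.grab_frame("side").astype(int)
r=f[170:260,240:340];m=(r[...,0]>110)&(r[...,1]<60)&(r[...,2]<60)
lab=cv2.connectedComponentsWithStats(m.astype(np.uint8))
for q in range(1,lab[0]): print("red",lab[3][q]+[240,170],lab[2][q][4])
b=f[190:270,240:360]; mb=(b[...,2]>70)&(b[...,2]>1.6*b[...,0]); v,u=np.nonzero(mb); print("blue centroid",u.mean()+240,v.mean()+190,len(u),"max u",u.max()+240)
E
python3 red.py
```

```text
t 5.8833 tcp cutter [-60.1835  43.8061  81.2003] F cutter [ 0.4725 -0.2084 -0.4816] grip 28.084038171526863
tool axes in cutter (cols)
 [[-0.0003 -0.0008 -1.    ]
 [ 1.     -0.0001 -0.0003]
 [-0.0001 -1.      0.0008]]
red [249.1313 250.3731] 335
blue centroid 317.34602076124565 230.73875432525952 578 max u 342
```

>>> move_arm(rows=[0,0,0,-0.0005,0,0,0.028,0,0,0,-0.0005,0,0,0.028,0,0,0,-0.0005,0,0,0.028,0,0,0,-0.0005,0,0,0.028,0,0,0,0,0,0,0.028])

```text
t: 6.35
tool_pos: [0.5078, 0.0655, 0.0818]
ee_rot: [-1.272, -1.106, 1.104]
force: [0.8, 5.4, -0.2]
grip_width: 0.327
```

```bash
python3 red.py
```

```text
t 6.35 tcp cutter [-59.7964  42.2113  81.849 ] F cutter [ 0.0238  5.4538 -0.2037] grip 27.910401282715977
tool axes in cutter (cols)
 [[-0.0005  0.0001 -1.    ]
 [ 1.      0.0012 -0.0005]
 [ 0.0012 -1.     -0.0001]]
red [249.0625 250.5685] 336
blue centroid 317.3895652173913 230.7686956521739 575 max u 342
```

>>> move_arm(rows=[0,0,0,-0.0005,0,0,0.028,0,0,0,-0.0005,0,0,0.028])

```text
t: 6.57
tool_pos: [0.5078, 0.0648, 0.0819]
ee_rot: [-1.271, -1.107, 1.104]
force: [0.7, 8.6, -1.0]
grip_width: 0.332
```

```bash
python3 red.py
```

```text
t 6.5667 tcp cutter [-59.7739  41.5557  81.8669] F cutter [-0.4579  8.5719 -0.961 ] grip 28.38131188947925
tool axes in cutter (cols)
 [[-0.0008  0.0002 -1.    ]
 [ 1.      0.0018 -0.0008]
 [ 0.0018 -1.     -0.0002]]
red [249.0485 250.4091] 330
blue centroid 317.4539130434783 230.91826086956522 575 max u 342
```

Run:
```python
from h import *
a=arm.grab_frame("side")[:,:,::-1][190:250,280:350]
b=cv2.imread("pics/sidec.png"); 
cv2.imwrite("pics/chk.png",cv2.resize(a,None,fx=10,fy=10,interpolation=cv2.INTER_CUBIC))
```

```text
(no output)
```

View pics/chk.png

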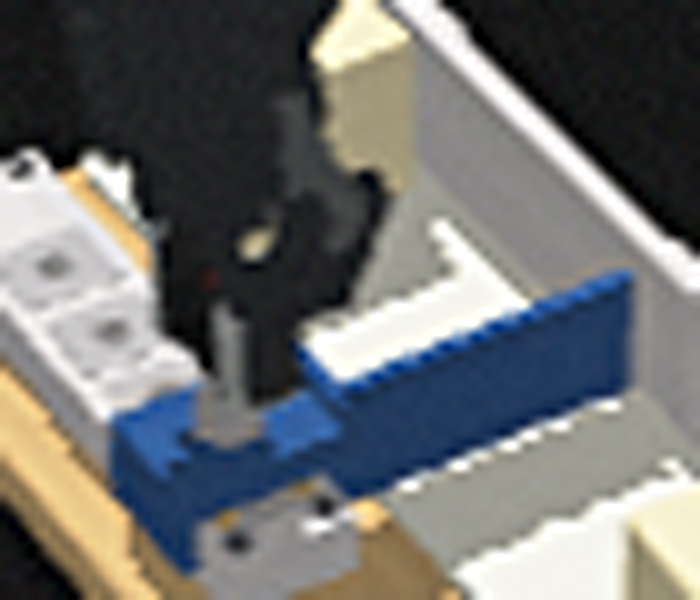

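Run:
```python
from h import *
for y in(.0773,.0435,.0425):
  for dz in(0,.008,.011): print(y,dz,proj("side",world([-.0598,y,.102+dz]))[0], "collar",proj("side",world([-.0598,y,.061]))[0] if dz==0 else "")
  print("blade tip",proj("side",world([.055,y-.02,.074]))[0])
s0=cv2.imread("pics/side0.png")[:,:,::-1].astype(int); s1=arm.grab_frame("side").astype(int)
for n,f in(("t0",s0),("now",s1)):
  r=f[200:230,285:312]; k=r[...,0]-r[...,1:].max(2); m=k>25
  # exclude brownish: require low green
  m&=r[...,1]<50; v,u=np.nonzero(m); print(n,len(u),u.mean()+285 if len(u) else 0,v.mean()+200 if len(u) else 0)
  b=f[180:270,240:370]; mb=(b[...,2]>60)&(b[...,2]>1.6*b[...,0]); v,u=np.nonzero(mb); i=u.argmax(); print(" blade tip",u.max()+240,v[u>=u.max()-1].min()+180)
```

```text
0.0773 0 [294.5731 212.5281] collar [295.2198 224.3445]
0.0773 0.008 [294.4441 210.1703] collar 
0.0773 0.011 [294.3954 209.2816] collar 
blade tip [335.2645 210.1926]
0.0435 0 [300.9591 219.501 ] collar [301.4954 231.3639]
0.0435 0.008 [300.852  217.1331] collar 
0.0435 0.011 [300.8117 216.2406] collar 
blade tip [342.0396 216.8981]
0.0425 0 [301.151  219.7106] collar [301.684  231.5748]
0.0425 0.008 [301.0446 217.3424] collar 
0.0425 0.011 [301.0045 216.4497] collar 
blade tip [342.2431 217.0995]
t0 8 295.5 212.625
 blade tip 335 210
now 0 0 0
 blade tip 342 217
```

The 8.6 N resistance means it is either home or stuck on something, and the picture is ambiguous because the finger hides the knob. I'll unload, open, back off upward and look properly.

>>> move_arm(rows=[0,0,0,0.0012,0,0,0.028,0,0,0,0,0,0,0.04,0,0,0,0,0,0,0.05,0,0,0,0,-0.015,0,0.06,0,0,0,0,-0.025,0,0.06,0,0,0,0,-0.025,0,0.06,0,0,0,0,-0.01,0,0.06,0,0,0,0,0,0,0.06])

```text
t: 7.38
tool_pos: [0.5089, 0.065, 0.159]
ee_rot: [-1.275, -1.108, 1.103]
force: [0.6, 0.8, 0.7]
grip_width: 0.704
```

```bash
cat > knob.py <<'E'
from h import *
st()
f=arm.grab_frame("side"); g=f.astype(int)
r=g[195:232,285:315]; m=((r[...,0]-r[...,1:].max(2))>40)&(r[...,1]<60); v,u=np.nonzero(m); print("red",len(u),u.mean()+285,v.mean()+195)
b=g[180:270,240:370]; mb=(b[...,2]>60)&(b[...,2]>1.6*b[...,0]); v,u=np.nonzero(mb); print("blade tip",u.max()+240,v[u>=u.max()-1].min()+180)
import sys
cv2.imwrite(sys.argv[1],cv2.resize(f[:,:,::-1][185:255,270:350],None,fx=8,fy=8,interpolation=cv2.INTER_CUBIC))
E
python3 knob.py pics/k1.png
```

```text
t 7.3833 tcp cutter [-58.6361  41.9325 158.9816] F cutter [0.5293 0.8463 0.7043] grip 60.106207579857674
tool axes in cutter (cols)
 [[-0.0002  0.0038 -1.    ]
 [ 1.      0.     -0.0002]
 [ 0.     -1.     -0.0038]]
red 8 301.5 217.5
blade tip 342 217
```

The red dot at (301.5, 217.5) matches the pin riding at 0.008 (home would give v≈219.6), so it has not snapped yet. I'll push with shut fingers from behind (+y side), so the knob stays visible to the side camera.

>>> move_arm(rows=[0,0,0,0.012,0,0.0008,0.03,0,0,0,0.012,0,0,0,0,0,0,0.01,0,0,0,0,0,0,0,0.012,0,0,0,0,0,0,0.02,0,0,0,0,0,0,0.02,0,0,0,0,0,0,0.02,0,0,0,0,0,0,0,0,0,0,0,0,0,0,0,0])

```text
t: 8.18
tool_pos: [0.5109, 0.0998, 0.0841]
ee_rot: [-1.27, -1.104, 1.107]
force: [0.2, -0.1, -0.2]
grip_width: 0.001
```

```bash
python3 knob.py pics/k2.png
```

```text
t 8.1833 tcp cutter [-61.513   76.6002  84.0924] F cutter [ 0.1998 -0.0758 -0.1523] grip 0.11505538657085713
tool axes in cutter (cols)
 [[-0.0011 -0.0025 -1.    ]
 [ 1.     -0.0005 -0.0011]
 [-0.0005 -1.      0.0025]]
red 7 301.7142857142857 217.57142857142858
blade tip 342 217
```

View pics/k2.png

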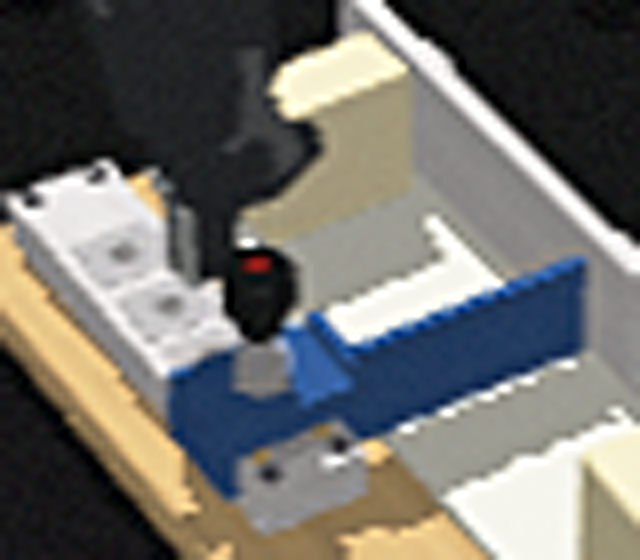

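Clear view: the knob stands behind the saddle with its red dot at about (301.7, 217.6), and the shut fingers sit behind it. I'll approach.

>>> move_arm(rows=[0,0,0,-0.003,0,-0.0015,0,0,0,0,-0.001,0,0,0,0,0,0,-0.0007,0,0,0,0,0,0,-0.0007,0,0,0,0,0,0,-0.0006,0,0,0,0,0,0,0,0,0,0])

```text
t: 8.73
tool_pos: [0.5124, 0.0928, 0.085]
ee_rot: [-1.273, -1.105, 1.105]
force: [-0.1, 0.1, -0.8]
grip_width: -0.0
```

```bash
python3 knob.py pics/k3.png
```

```text
t 8.7333 tcp cutter [-59.0438  69.8697  84.9654] F cutter [-0.1265  0.111  -0.8005] grip -0.023302606121072777
tool axes in cutter (cols)
 [[-0.      0.0003 -1.    ]
 [ 1.      0.0001 -0.    ]
 [ 0.0001 -1.     -0.0003]]
red 7 301.7142857142857 217.57142857142858
blade tip 342 217
```

>>> move_arm(rows=[0,0,0,-0.0007,0,0,0,0,0,0,-0.0007,0,0,0,0,0,0,-0.0006,0,0,0,0,0,0,0,0,0,0])

```text
t: 9.12
tool_pos: [0.5123, 0.0918, 0.0849]
ee_rot: [-1.271, -1.107, 1.104]
force: [1.6, 9.1, 0.8]
grip_width: -0.003
```

>>> move_arm(rows=[0,0,0,-0.0006,0,0,0,0,0,0,-0.0006,0,0,0,0,0,0,0,0,0,0])

```text
t: 9.37
tool_pos: [0.512, 0.0905, 0.0848]
ee_rot: [-1.271, -1.106, 1.104]
force: [0.6, 5.6, -1.9]
grip_width: -0.001
```

```bash
python3 knob.py pics/k3.png
```

```text
t 9.3667 tcp cutter [-59.154   67.5243  84.7823] F cutter [-0.2119  5.6607 -1.8849] grip -0.06736720578357944
tool axes in cutter (cols)
 [[-0.0009 -0.     -1.    ]
 [ 1.      0.0018 -0.0009]
 [ 0.0018 -1.      0.    ]]
red 6 302.1666666666667 218.16666666666666
blade tip 342 217
```

>>> move_arm(rows=[0,0,0,-0.0005,0,0,0,0,0,0,-0.0005,0,0,0,0,0,0,0,0,0,0])

```text
t: 9.67
tool_pos: [0.5118, 0.089, 0.0848]
ee_rot: [-1.272, -1.105, 1.105]
force: [0.3, 1.8, -0.2]
grip_width: -0.0
```

```bash
python3 knob.py pics/k3.png|grep -v "\["; python3 knob.py pics/k3.png | grep -E "^t|red"
```

```text
tool axes in cutter (cols)
red 7 302.7142857142857 220.57142857142858
blade tip 343 218
t 9.7167 tcp cutter [-59.1791  65.9534  84.7438] F cutter [-0.7244  2.1726 -1.2303] grip -0.2520987207229196
tool axes in cutter (cols)
red 6 302.5 220.5
```

The red dot dropped to v≈220.5 at u≈302.6, and the force fell to 2 N. That matches the home prediction at y≈40 mm, so the pin snapped in. I'll back off, rise and look.

>>> move_arm(rows=[0,0,0,0.004,0,0,0,0,0,0,0.003,-0.01,0,0,0,0,0,0,-0.03,0,0,0,0,0,0,-0.03,0,0,0,0,0,-0.02,0,-0.006,0,0,0,0,-0.038,0,-0.006,0,0,0,0,-0.038,0,-0.006,0,0,0,0,-0.038,0,-0.004,0,0,0,0,-0.038,0,-0.002,0,0,0,0,-0.025,0,0,0,0,0,0,0,0,0,0])

```text
t: 10.68
tool_pos: [0.5086, -0.1067, 0.1547]
ee_rot: [-1.275, -1.101, 1.103]
force: [0.4, 0.2, -1.2]
grip_width: 0.002
```

```bash
python3 knob.py pics/k4.png
python3 - <<'E'
from h import *
delta([-.034,-.124,.05])
b=cv2.resize(cv2.imread("pics/k4.png"),(400,350))
t=cv2.resize(arm.grab_frame("top")[:,:,::-1][150:280,200:400],(400,260),interpolation=cv2.INTER_CUBIC); t=np.vstack([t,np.zeros((90,400,3),np.uint8)])
cv2.imwrite("pics/k4b.png",np.hstack([b,t]))
E
```

```text
t 10.6833 tcp cutter [ -34.8322 -128.1863  154.7064] F cutter [ 0.4037  0.2264 -1.1929] grip 0.14872073084290177
tool axes in cutter (cols)
 [[ 0.0037  0.     -1.    ]
 [ 1.     -0.0014  0.0037]
 [-0.0014 -1.     -0.    ]]
red 8 302.5 220.5
blade tip 340 221
t 10.7333 tcp cutter [ -35.0126 -126.257   154.7271] F cutter [-0.8699  0.4553 -0.0578] grip -0.08699727766312375
tool axes in cutter (cols)
 [[ 0.0032 -0.0001 -1.    ]
 [ 1.     -0.0006  0.0032]
 [-0.0006 -1.      0.0001]]
shift tool mm [  2.3236 104.7256  -1.0182]
```

View pics/k4b.png

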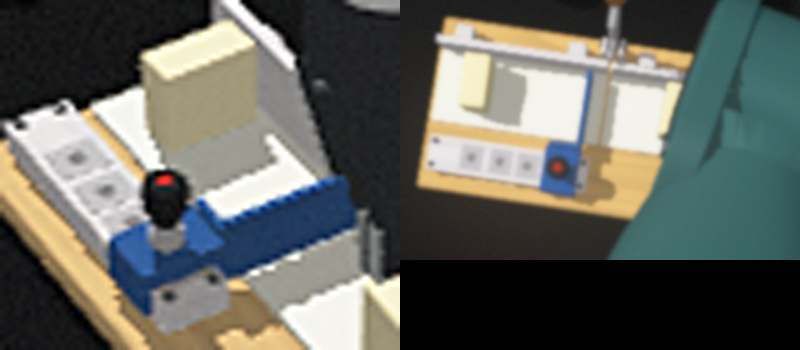

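The knob is down with a short neck in the side view, and the stop is near the wire. Next I lower beside the loaf's long side.

>>> move_arm(rows=[0,0,0,0.0015,0.03,0,0,0,0,0,0,0.03,0,0,0,0,0,0,0.03,0,0,0,0,0,0,0.015,0,0,0,0,0,0,0,-0.004,0,0,0,0,0,0,-0.004,0,0,0,0,0,0,0,0])

```text
t: 11.37
tool_pos: [0.5188, -0.1022, 0.051]
ee_rot: [-1.274, -1.107, 1.105]
force: [-1.0, 0.2, 0.5]
grip_width: 0.005
```

```bash
python3 -c "
from h import *
st()"
```

```text
t 11.3667 tcp cutter [ -25.352  -122.3006   51.0203] F cutter [-1.0567  0.0794  0.5454] grip 0.4425601231366509
tool axes in cutter (cols)
 [[-0.0012  0.0021 -1.    ]
 [ 1.     -0.0004 -0.0012]
 [-0.0004 -1.     -0.0021]]
```

>>> move_arm(rows=[0,0,0,0,0,-0.001,0,0,0,0,0,0,-0.001,0,0,0,0,0,0,-0.001,0,0,0,0,0,0,-0.001,0,0,0,0,0,0,-0.001,0,0,0,0,0,0,-0.001,0,0,0,0,0,0,-0.001,0,0,0,0,0,0,-0.001,0])

```text
t: 12.03
tool_pos: [0.5248, -0.1035, 0.0497]
ee_rot: [-1.272, -1.105, 1.105]
force: [-4.1, 0.3, 2.3]
grip_width: -0.002
```

>>> move_arm(rows=[0,0,0,0,0,-0.001,0,0,0,0,0,0,-0.001,0,0,0,0,0,0,-0.001,0])

```text
t: 12.28
tool_pos: [0.5278, -0.1039, 0.0497]
ee_rot: [-1.272, -1.105, 1.105]
force: [-2.5, 0.4, 0.5]
grip_width: -0.002
```

```bash
python3 -c "
from h import *
st()"
```

```text
t 12.2833 tcp cutter [ -16.2794 -122.6619   49.6866] F cutter [-2.5735  0.0184  0.4916] grip -0.12957949912529323
tool axes in cutter (cols)
 [[-0.0002 -0.0006 -1.    ]
 [ 1.      0.0001 -0.0002]
 [ 0.0001 -1.      0.0006]]
```

>>> move_arm(rows=[0,0,0,0,0,-0.001,0,0,0,0,0,0,-0.001,0,0,0,0,0,0,-0.001,0])

```text
t: 12.53
tool_pos: [0.531, -0.1044, 0.0497]
ee_rot: [-1.272, -1.105, 1.105]
force: [-4.6, -1.8, -0.3]
grip_width: -0.001
```

>>> move_arm(rows=[0,0,0,0,0,-0.0007,0,0,0,0,0,0,-0.0007,0])

```text
t: 12.7
tool_pos: [0.5321, -0.1047, 0.0497]
ee_rot: [-1.272, -1.104, 1.106]
force: [-5.2, -1.4, 1.6]
grip_width: 0.001
```

>>> move_arm(rows=[0,0,0,0,0,-0.0005,0,0,0,0,0,0,-0.0005,0])

```text
t: 12.87
tool_pos: [0.5328, -0.1048, 0.0497]
ee_rot: [-1.272, -1.104, 1.106]
force: [-8.6, -2.1, 4.9]
grip_width: 0.001
```

Contact with the fence shows at 8.6 N, with TCP x ≈ −11 as expected. Next I go round to the loaf's far end.

>>> move_arm(rows=[0,0,0,0,0,0.005,0,0,0,0,0,0,0.008,0,0,0,0,0,-0.03,0,0,0,0,0,0,-0.035,0,0,0,0,0,-0.005,-0.015,0,0,0,0,0,-0.028,0,-0.018,0,0,0,0,-0.028,0,-0.018,0,0,0,0,-0.027,0,-0.018,0,0,0,0,0,0,0,0,0,0,0,0,0,0,0])

```text
t: 13.7
tool_pos: [0.5616, -0.1986, 0.1294]
ee_rot: [-1.273, -1.104, 1.103]
force: [-0.7, 0.6, -0.8]
grip_width: -0.001
```

Run:
```python
from h import *
delta([.030,-.212,.05])
f=arm.grab_frame("side"); cv2.imwrite("pics/l1.png",cv2.resize(f[:,:,::-1][180:310,270:420],None,fx=5,fy=4.6,interpolation=cv2.INTER_CUBIC))
```

```text
t 13.7 tcp cutter [  30.564  -211.7069  129.4464] F cutter [-0.7489  0.5466 -0.7784] grip -0.0670291035542511
tool axes in cutter (cols)
 [[ 0.0013  0.0003 -1.    ]
 [ 1.      0.0003  0.0013]
 [ 0.0003 -1.     -0.0003]]
shift tool mm [-0.3178 79.4461  0.588 ]
```

>>> move_arm(rows=[0,0,0,0,0.03,0,0,0,0,0,0,0.03,0,0,0,0,0,0,0.018,0,0,0,0,0,0,0,0,0,0,0,0,0.004,0,0,0,0,0,0,0.004,0,0,0,0,0,0,0.002,0,0,0,0,0,0,0.002,0,0,0,0,0,0,0.002,0,0,0,0,0,0,0.002,0,0,0,0,0,0,0.002,0,0,0])

```text
t: 14.67
tool_pos: [0.5645, -0.18, 0.0523]
ee_rot: [-1.274, -1.105, 1.105]
force: [0.2, -3.2, 1.9]
grip_width: 0.004
```

>>> move_arm(rows=[0,0,0,0.002,0,0,0,0,0,0,0.002,0,0,0,0,0,0,0.0025,0,0,0,0,0,0,0.0025,0,0,0,0,0,0,0.0025,0,0,0,0,0,0,0.0025,0,0,0,0,0,0,0.0025,0,0,0,0,0,0,0.0025,0,0,0])

```text
t: 15.33
tool_pos: [0.5668, -0.1606, 0.0518]
ee_rot: [-1.272, -1.105, 1.105]
force: [-0.8, -3.4, 2.2]
grip_width: 0.003
```

```bash
python3 -c "
from h import *
st()"
```

```text
t 15.3333 tcp cutter [  30.3193 -173.4105   51.7582] F cutter [-0.35   -3.5263  2.2194] grip 0.2340387230523878
tool axes in cutter (cols)
 [[-0.0004 -0.0001 -1.    ]
 [ 1.     -0.     -0.0004]
 [-0.     -1.      0.0001]]
```

>>> move_arm(rows=[0,0,0,0.0025,0,0,0,0,0,0,0.0025,0,0,0,0,0,0,0.0025,0,0,0,0,0,0,0.0025,0,0,0,0,0,0,0.0025,0,0,0,0,0,0,0.0025,0,0,0,0,0,0,0.0025,0,0,0,0,0,0,0.0025,0,0,0,0,0,0,0.0025,0,0,0,0,0,0,0.0025,0,0,0,0,0,0,0.0025,0,0,0,0,0,0,0.0025,0,0,0])

```text
t: 16.33
tool_pos: [0.571, -0.131, 0.0518]
ee_rot: [-1.272, -1.105, 1.105]
force: [-0.3, -3.1, 1.7]
grip_width: -0.003
```

>>> move_arm(rows=[0,0,0,0.0025,0,0,0,0,0,0,0.0025,0,0,0,0,0,0,0.002,0,0,0,0,0,0,0.002,0,0,0,0,0,0,0.002,0,0,0,0,0,0,0.002,0,0,0,0,0,0,0.002,0,0,0])

```text
t: 16.92
tool_pos: [0.5731, -0.1162, 0.0518]
ee_rot: [-1.272, -1.105, 1.105]
force: [-0.6, -3.2, 2.0]
grip_width: -0.0
```

Run:
```python
from h import *
st()
f=arm.grab_frame("side"); cv2.imwrite("pics/l2.png",cv2.resize(f[:,:,::-1][180:310,270:420],None,fx=5,fy=4.6,interpolation=cv2.INTER_CUBIC))
```

```text
t 16.9167 tcp cutter [  30.3293 -128.5027   51.7867] F cutter [-0.1232 -3.2655  1.961 ] grip -0.019724471187158144
tool axes in cutter (cols)
 [[-0.0003  0.     -1.    ]
 [ 1.      0.     -0.0003]
 [ 0.     -1.     -0.    ]]
```

View pics/l2.png

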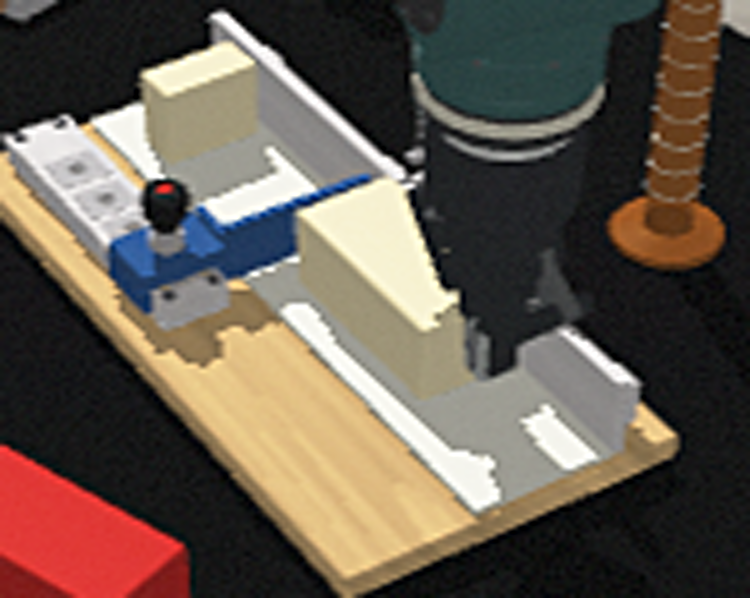

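The loaf is sliding along the fence with its end nearing the blade. I'll continue slowly.

>>> move_arm(rows=[0,0,0,0.0015,0,0,0,0,0,0,0.0015,0,0,0,0,0,0,0.0015,0,0,0,0,0,0,0.0015,0,0,0,0,0,0,0.0015,0,0,0,0,0,0,0.0015,0,0,0])

```text
t: 17.47
tool_pos: [0.5743, -0.1073, 0.0518]
ee_rot: [-1.272, -1.105, 1.105]
force: [-0.6, -4.1, 0.9]
grip_width: -0.001
```

>>> move_arm(rows=[0,0,0,0.001,0,0,0,0,0,0,0.001,0,0,0])

```text
t: 17.63
tool_pos: [0.5746, -0.1053, 0.0518]
ee_rot: [-1.272, -1.105, 1.105]
force: [-0.8, -4.6, 1.0]
grip_width: -0.002
```

>>> move_arm(rows=[0,0,0,0.001,0,0,0,0,0,0,0.001,0,0,0])

```text
t: 17.8
tool_pos: [0.5749, -0.1034, 0.0518]
ee_rot: [-1.272, -1.105, 1.105]
force: [-0.9, -3.3, 1.4]
grip_width: 0.004
```

>>> move_arm(rows=[0,0,0,0.0007,0,0,0,0,0,0,0.0007,0,0,0])

```text
t: 17.97
tool_pos: [0.575, -0.1023, 0.0518]
ee_rot: [-1.273, -1.105, 1.105]
force: [-1.7, -7.7, 1.4]
grip_width: -0.003
```

>>> move_arm(rows=[0,0,0,0.0007,0,0,0,0,0,0,0.0006,0,0,0])

```text
t: 18.13
tool_pos: [0.575, -0.102, 0.0518]
ee_rot: [-1.274, -1.103, 1.107]
force: [-5.3, -15.9, 2.0]
grip_width: 0.002
```

```bash
python3 -c "
from h import *
st()"
```

```text
t 18.1333 tcp cutter [  30.2021 -114.1549   51.8114] F cutter [ -3.0162 -16.439    2.0078] grip 0.15055153813370065
tool axes in cutter (cols)
 [[ 0.0004 -0.0004 -1.    ]
 [ 1.     -0.0027  0.0004]
 [-0.0027 -1.      0.0004]]
```

16 N means the loaf is firmly against the stop, still under the dent limit. I'll ease off, retreat and look from above.

>>> move_arm(rows=[0,0,0,-0.004,0,0,0,0,0,0,-0.01,0,0,0,0,0,0,-0.005,-0.03,0,0,0,0,0,0,-0.04,0,0,0,0,0,-0.02,-0.03,0.015,0,0,0,0,-0.03,0,0.025,0,0,0,0,-0.03,0,0.025,0,0,0,0,-0.03,0,0.025,0,0,0,0,-0.03,0,0.025,0,0,0,0,-0.03,0,0.025,0,0,0,0,-0.02,0,0.02,0,0,0,0,0,0,0,0])

```text
t: 19.13
tool_pos: [0.3843, -0.2878, 0.1518]
ee_rot: [-1.274, -1.102, 1.102]
force: [0.0, 0.4, 0.3]
grip_width: 0.002
```

Run:
```python
from h import *
st()
f=arm.grab_frame("side")[:,:,::-1]; g=arm.grab_frame("top")[:,:,::-1]
cv2.imwrite("pics/fs.png",f); cv2.imwrite("pics/ft.png",g)
cv2.imwrite("pics/f1.png",np.vstack([cv2.resize(g[150:280,200:400],None,fx=2.6,fy=2.6,interpolation=cv2.INTER_CUBIC),cv2.resize(f[185:285,270:470],None,fx=2.6,fy=2.6,interpolation=cv2.INTER_CUBIC)]))
```

```text
t 19.1333 tcp cutter [-132.5096 -324.9342  151.8264] F cutter [-0.0327  0.4141  0.3354] grip 0.18053144179508357
tool axes in cutter (cols)
 [[ 0.0035 -0.0004 -1.    ]
 [ 1.     -0.      0.0035]
 [-0.     -1.      0.0004]]
```

View pics/f1.png

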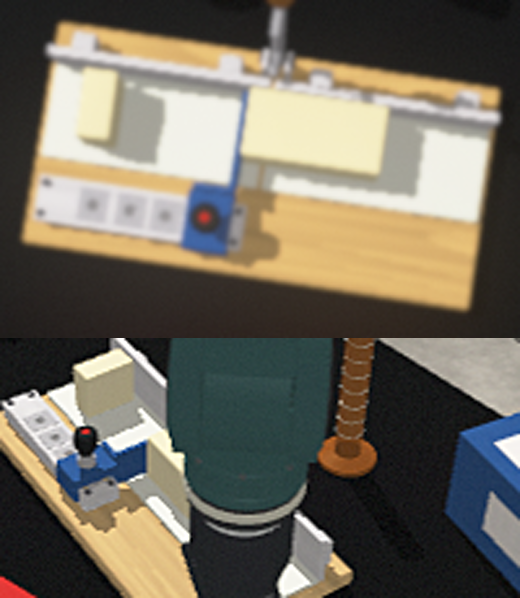

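The top view shows the loaf along the fence with its end at the blue blade. I'll measure yaw and gaps numerically.

Run:
```python
from h import *
def loaf(fn,c0,c1):
    f=cv2.imread(fn)[:,:,::-1].astype(int); m=((f[...,0]>195)&(f[...,0]-f[...,2]>32)&(f[...,1]>f[...,0]-35)&(f[...,1]-f[...,2]>18)).astype(np.uint8)
    m[:,:c0]=0;m[:,c1:]=0;m[:155]=0;m[280:]=0
    k,lab,s,c=cv2.connectedComponentsWithStats(m); i=1+s[1:,4].argmax(); q=cv2.findContours((lab==i).astype(np.uint8),0,1)[0][0][:,0]
    P=loc3(cast("top",q,.085))[:,:2]*1000
    r=cv2.minAreaRect(P.astype(np.float32)); print(fn,s[i],np.round(r[0],1),np.round(r[1],1),round(r[2],2)); 
    y=P[:,1];x=P[:,0]; mid=(y>y.min()+12)&(y<y.max()-12)
    for nm,e in(("far",mid&(x>np.median(x[mid]))),("near",mid&(x<np.median(x[mid])))): 
        p=np.polyfit(y[e],x[e],1); print(nm,"x at mid",np.polyval(p,y.mean()).round(1),"yaw deg",np.degrees(np.arctan(p[0])).round(2))
    print("y range",y.min().round(1),y.max().round(1))
loaf("pics/top0.png",325,400); loaf("pics/ft.png",290,360)
g=cv2.imread("pics/ft.png").astype(int)[...,::-1]
r=g[225:242,270:290]; m=(r[...,0]-r[...,1:].max(2))>50; v,u=np.nonzero(m); print("knob",loc3(cast("top",[[u.mean()+270,v.mean()+225]],.102))*1000)
b=g[180:225,280:300]; m=(b[...,2]>90)&(b[...,2]>1.5*b[...,0]); v,u=np.nonzero(m); P=loc3(cast("top",np.c_[u+280,v+180],.074))*1000; print("blade y",P[:,1].mean(),np.percentile(P[:,1],[10,90]))
f=cv2.imread("pics/fs.png").astype(int)[...,::-1][195:232,285:315]; m=((f[...,0]-f[...,1:].max(2))>40)&(f[...,1]<60); v,u=np.nonzero(m); print("side red",u.mean()+285,v.mean()+195)
```

```text
pics/top0.png [ 329  191   58   36 1462] [  20.6 -124.4] [120.3  62.3] 88.15
far x at mid 50.3 yaw deg 2.21
near x at mid -7.3 yaw deg 2.56
y range -185.2 -63.6
pics/ft.png [ 293  182   56   35 1438] [ 30.9 -41.2] [ 63.7 118.9] 0.1
far x at mid 57.8 yaw deg 0.93
near x at mid 0.1 yaw deg -0.16
y range -100.7 18.3
knob [[-59.4254  39.8379 102.    ]]
blade y 27.0492479192626 [20.3831 38.313 ]
side red 302.5 220.5
```

The stop has travelled 37.5 mm, its pin is still home, and the loaf's end is at the stop face with yaw near 0.1°. As a last squareness check I'll give the side one gentle push by the loaf's middle.

>>> move_arm(rows=[0,0,0,0.031,0,-0.012,0,0,0,0,0.031,0,-0.012,0,0,0,0,0.031,0,-0.012,0,0,0,0,0.031,0,-0.012,0,0,0,0,0.031,0,-0.012,0,0,0,0,0.031,0,-0.012,0,0,0,0,0.031,0,-0.012,0,0,0,0,0.031,0,-0.012,0,0,0,0,0.031,0,-0.009,0,0,0,0,0,0,0,0])

```text
t: 20.07
tool_pos: [0.5325, -0.0185, 0.1515]
ee_rot: [-1.269, -1.11, 1.108]
force: [-1.0, -0.2, -0.9]
grip_width: 0.002
```

>>> move_arm(rows=[0,0,0,0,0.03,0,0,0,0,0,0,0.03,0,0,0,0,0,0,0.03,0,0,0,0,0,0,0.011,0,0,0,0,0,0,0,0,0,0,0,0,0,0,0,0])

```text
t: 20.57
tool_pos: [0.5306, -0.0231, 0.0507]
ee_rot: [-1.271, -1.105, 1.106]
force: [-0.1, 1.1, 0.5]
grip_width: 0.002
```

```bash
python3 -c "
from h import *
st()"
```

```text
t 20.5667 tcp cutter [-24.7963 -42.2861  50.71  ] F cutter [-0.3007  1.0656  0.5356] grip 0.18617060052758602
tool axes in cutter (cols)
 [[-0.0013 -0.001  -1.    ]
 [ 1.      0.0004 -0.0013]
 [ 0.0004 -1.      0.001 ]]
```

>>> move_arm(rows=[0,0,0,0,0,-0.003,0,0,0,0,0,0,-0.003,0,0,0,0,0,0,-0.002,0,0,0,0,0,0,-0.0015,0,0,0,0,0,0,-0.001,0,0,0,0,0,0,-0.0005,0,0,0,0,0,0,0,0])

```text
t: 21.15
tool_pos: [0.5416, -0.0254, 0.0509]
ee_rot: [-1.273, -1.105, 1.105]
force: [-0.2, -1.3, 0.1]
grip_width: -0.002
```

>>> move_arm(rows=[0,0,0,0,0,-0.0005,0,0,0,0,0,0,-0.0005,0])

```text
t: 21.32
tool_pos: [0.5424, -0.0255, 0.0508]
ee_rot: [-1.272, -1.105, 1.105]
force: [-0.4, 0.2, -0.4]
grip_width: -0.001
```

```bash
python3 -c "
from h import *
st()"
```

```text
t 21.3167 tcp cutter [-12.7711 -42.9862  50.7717] F cutter [-0.4162  0.1191 -0.3823] grip -0.06061048464692243
tool axes in cutter (cols)
 [[-0.0002 -0.0001 -1.    ]
 [ 1.      0.     -0.0002]
 [ 0.     -1.      0.0001]]
```

>>> move_arm(rows=[0,0,0,0,0,-0.0005,0,0,0,0,0,0,-0.0005,0])

```text
t: 21.48
tool_pos: [0.5431, -0.0256, 0.0507]
ee_rot: [-1.272, -1.104, 1.105]
force: [-3.8, 0.6, 1.8]
grip_width: 0.001
```

>>> move_arm(rows=[0,0,0,0,0,-0.0005,0,0,0,0,0,0,-0.0003,0])

```text
t: 21.65
tool_pos: [0.544, -0.0257, 0.0507]
ee_rot: [-1.272, -1.105, 1.105]
force: [-2.3, 0.0, 1.7]
grip_width: -0.005
```

```bash
python3 -c "
from h import *
st()"
```

```text
t 21.65 tcp cutter [-11.2288 -42.9615  50.6762] F cutter [-2.3166 -0.2997  1.7168] grip -0.4185854399909443
tool axes in cutter (cols)
 [[-0.0003 -0.0007 -1.    ]
 [ 1.      0.     -0.0003]
 [ 0.     -1.      0.0007]]
```

It slid, so the loaf had been about 1 mm off the fence. I'll continue until firm contact.

>>> move_arm(rows=[0,0,0,0,0,-0.0005,0,0,0,0,0,0,-0.0003,0])

```text
t: 21.82
tool_pos: [0.5443, -0.0255, 0.0506]
ee_rot: [-1.271, -1.104, 1.106]
force: [-8.0, 1.7, 5.6]
grip_width: -0.001
```

>>> move_arm(rows=[0,0,0,0,0,-0.0005,0,0,0,0,0,0,-0.0003,0])

```text
t: 21.98
tool_pos: [0.5443, -0.0256, 0.0505]
ee_rot: [-1.27, -1.103, 1.106]
force: [-12.6, 1.8, 7.8]
grip_width: 0.001
```

>>> move_arm(rows=[0,0,0,0,0,-0.0003,0,0,0,0,0,0,0,0])

```text
t: 22.15
tool_pos: [0.5443, -0.0256, 0.0505]
ee_rot: [-1.27, -1.103, 1.106]
force: [-12.3, 2.3, 7.3]
grip_width: -0.002
```

Firm at 12 N, with TCP x −10.9 against −11.1 on the first fence contact. I'll re-check the end contact with one light touch.

>>> move_arm(rows=[0,0,0,0,0,0.004,0,0,0,0,0,0,0.008,0,0,0,0,0,-0.035,0,0,0,0,0,0,-0.035,0,0,0,0,0,-0.025,0,-0.012,0,0,0,0,-0.03,0,-0.016,0,0,0,0,-0.03,0,-0.016,0,0,0,0,-0.005,0,-0.009,0,0,0,0,0,0,0,0,0,0,0,0,0,0,0])

```text
t: 22.98
tool_pos: [0.5739, -0.1207, 0.1205]
ee_rot: [-1.272, -1.105, 1.104]
force: [-0.2, 1.0, 0.1]
grip_width: -0.003
```

```bash
python3 -c "
from h import *
delta([.030,-.132,.052])"
```

```text
t 22.9833 tcp cutter [  31.7428 -132.8537  120.5025] F cutter [-0.3109  0.965   0.0544] grip -0.27043043653860455
tool axes in cutter (cols)
 [[ 0.0003 -0.0003 -1.    ]
 [ 1.      0.0003  0.0003]
 [ 0.0003 -1.      0.0003]]
shift tool mm [ 0.8313 68.5033  1.7206]
```

>>> move_arm(rows=[0,0,0,0,0.03,0.001,0,0,0,0,0,0.03,0,0,0,0,0,0,0.009,0,0,0,0,0,0.006,0,0,0,0,0,0,0.005,0,0,0,0,0,0,0.003,0,0,0,0,0,0,0.001,0,0,0,0,0,0,0.001,0,0,0,0,0,0,0,0,0,0])

```text
t: 23.73
tool_pos: [0.5758, -0.1047, 0.0526]
ee_rot: [-1.273, -1.106, 1.105]
force: [-0.8, 0.2, 0.7]
grip_width: -0.0
```

>>> move_arm(rows=[0,0,0,0.0007,0,0,0,0,0,0,0.0005,0,0,0])

```text
t: 23.9
tool_pos: [0.5757, -0.1038, 0.052]
ee_rot: [-1.273, -1.105, 1.105]
force: [-0.3, 0.4, -0.6]
grip_width: -0.0
```

```bash
python3 -c "
from h import *
st()"
```

```text
t 23.9 tcp cutter [  31.1423 -115.866    52.0012] F cutter [-0.3934  0.3418 -0.6276] grip -0.02084557162117667
tool axes in cutter (cols)
 [[-0.0001  0.0003 -1.    ]
 [ 1.     -0.0001 -0.0001]
 [-0.0001 -1.     -0.0003]]
```

>>> move_arm(rows=[0,0,0,0.0006,0,0,0,0,0,0,0.0006,0,0,0])

```text
t: 24.07
tool_pos: [0.5757, -0.1025, 0.0518]
ee_rot: [-1.272, -1.105, 1.105]
force: [-0.3, -0.5, -0.1]
grip_width: -0.001
```

>>> move_arm(rows=[0,0,0,0.0004,0,0,0,0,0,0,0.0002,0,0,0])

```text
t: 24.23
tool_pos: [0.5758, -0.1023, 0.0518]
ee_rot: [-1.273, -1.104, 1.106]
force: [-1.2, -4.9, 0.6]
grip_width: -0.003
```

>>> move_arm(rows=[0,0,0,0.0004,0,0,0,0,0,0,0,0,0,0])

```text
t: 24.4
tool_pos: [0.5758, -0.1023, 0.0518]
ee_rot: [-1.274, -1.104, 1.106]
force: [-1.9, -7.8, 0.4]
grip_width: 0.001
```

>>> move_arm(rows=[0,0,0,-0.002,0,0,0,0,0,0,-0.012,0,0,0,0,0,0,-0.005,-0.03,0,0,0,0,0,0,-0.04,0,0,0,0,0,-0.02,-0.03,0.015,0,0,0,0,-0.03,0,0.025,0,0,0,0,-0.03,0,0.025,0,0,0,0,-0.03,0,0.025,0,0,0,0,-0.03,0,0.025,0,0,0,0,-0.03,0,0.025,0,0,0,0,-0.02,0,0.02,0,0,0,0,0,0,0,0])

```text
t: 25.4
tool_pos: [0.3848, -0.2888, 0.1519]
ee_rot: [-1.274, -1.102, 1.103]
force: [0.7, -0.5, -0.5]
grip_width: 0.004
```

Run:
```python
from h import *
def loaf(g):
    f=g.astype(int); m=((f[...,0]>195)&(f[...,0]-f[...,2]>32)&(f[...,1]>f[...,0]-35)&(f[...,1]-f[...,2]>18)).astype(np.uint8)
    m[:,:290]=0;m[:,360:]=0;m[:155]=0;m[280:]=0
    k,lab,s,c=cv2.connectedComponentsWithStats(m); i=1+s[1:,4].argmax(); q=cv2.findContours((lab==i).astype(np.uint8),0,1)[0][0][:,0]
    P=loc3(cast("top",q,.085))[:,:2]*1000; r=cv2.minAreaRect(P.astype(np.float32)); print(np.round(r[0],1),np.round(r[1],1),round(r[2],2))
    y=P[:,1];x=P[:,0]; mid=(y>y.min()+12)&(y<y.max()-12)
    for e in(mid&(x>30),mid&(x<30)): p=np.polyfit(y[e],x[e],1); print(np.polyval(p,y.mean()).round(1),np.degrees(np.arctan(p[0])).round(2))
    print(y.min(),y.max())
g=arm.grab_frame("top"); loaf(g); loaf(cv2.imread("pics/ft.png")[...,::-1])
f=arm.grab_frame("side").astype(int)[195:232,285:315]; m=((f[...,0]-f[...,1:].max(2))>40)&(f[...,1]<60); v,u=np.nonzero(m); print("side red",u.mean()+285,v.mean()+195)
a=cv2.imread("pics/top0.png")[...,::-1].astype(int); d=np.abs(g.astype(int)-a).max(2)>60; d[150:285,200:400]=0; v,u=np.nonzero(d); print("changed elsewhere",len(u),(u.min(),u.max(),v.min(),v.max()) if len(u) else "")
cv2.imwrite("pics/end.png",g[:,:,::-1])
```

```text
[ 31.5 -40.9] [119.3  62.3] 89.91
58.3 0.58
1.3 0.11
-100.5770426283379 18.66590212085417
[ 30.9 -41.2] [ 63.7 118.9] 0.1
57.8 0.97
0.1 -0.16
-100.67046624495174 18.32933007831952
side red 302.5 220.5
changed elsewhere 39727 (np.int64(0), np.int64(601), np.int64(238), np.int64(479))
```

```bash
python3 -c "
from workcell import arm
print(arm.finish_job())"
```

```text
the job is handed in; nothing more can be done
None
```

The stop is one hole further in with its pin home, and the loaf sits in the corner against the back fence and the stop. I handed the job in after about 25 s of the 72 s allowed.

**Stop:** I pulled the knob up about 11 mm, slid the stop in about 34 mm, and let the pin down onto the rail. I then crept on until the pin snapped into the next hole, about 37.5 mm from the first. The highest sideways push I read on the knob was about 9 N, well under the 30 N limit. The knob's red dot dropped to the height predicted for a fully home pin and was at the same place at the last look.

**Loaf:** I pushed it to the fence, then along to the stop, where the force read 16 N against the 20 N dent limit. A second side push showed it had come about 1 mm off the fence, so I closed that gap at about 12 N. I then touched the end again at about 8 N.

**Last checks:**
- **Square:** the loaf's yaw is about 0.1° by its outline. The two long edges fitted separately gave 0.6° and 0.1°, within what the pixels can resolve.
- **Against the stop:** the loaf's end measured 18.7 mm along the cutter, and the stop's face about 19.8 mm. That is within about a pixel, and the force readings confirm contact.
- **Other things on the bench:** I did not come near them. My image comparison to confirm they had not moved was swamped by the arm's own changed position. The viewer's picture limit also stopped me looking at the final image, so this is not separately verified.

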